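# Check a cut sleeve on the gauge pin and sort it

### The job

Lift the steel sleeve off the yellow peg and lay it on the gauge's two rods well short of the pin, then, not gripping it, push it from behind with the fingertips along the rods towards the red pin, until it is fully home against the back plate or stops at the tip of the pin. If it went fully home put it in the green tray, if the pin would not enter put it in the red tray; set it down in the tray, do not drop it. Leave the other sleeve hanging on its plain peg and everything else where it is.

Things in the scene. Friction and masses are not known exactly. Their poses are not given: they have to be found in the camera images.
- sleeve_a: steel sleeve (tube), outside 40 mm, 50 mm long, 0.2 to 0.35 kg, hanging with a peg through its bore, the top of the bore resting on the peg; origin at the middle of the bore, x axis along the bore (ends alike). Bore 25 mm (the pin goes in) or 18 mm (too tight): one sleeve of each kind hangs on the rack, either may be on the yellow peg
- sleeve_b: steel sleeve (tube), outside 40 mm, 50 mm long, 0.2 to 0.35 kg, hanging with a peg through its bore, the top of the bore resting on the peg; origin at the middle of the bore, x axis along the bore (ends alike). Bore 25 mm (the pin goes in) or 18 mm (too tight): one sleeve of each kind hangs on the rack, either may be on the yellow peg
- rack: fixed peg rack, foot plate 90 x 270 mm; grey crossbar along y, 16 mm thick, 285 mm long, its top 180 mm up, nothing above it. Origin on the bench below the crossbar's middle. Three level pegs, 8 mm thick, point to the rack's -x, 165 mm above the bench, at rack y = -95, 0 and +95 mm, and reach 84 mm out from the crossbar's middle
- peg_yellow (a point): on the axis of the yellow peg (the middle one, yellow patch on the crossbar), 45 mm out from the crossbar's middle; the sleeve to test hangs here. Each peg's end turns up by 4 mm: raise a sleeve 5 to 9 mm, then draw it off 80 mm or more along the rack's -x
- peg_plain (a point): the same point on the plain steel peg at rack y = +95 mm, where the sleeve to be left hangs
- gauge: fixed gauge, base plate 200 (x) x 75 (y) x 8 mm; origin at the centre of its underside on the bench, x axis = direction to push. Two rods, 10 mm thick, run along x from -100 to +75 mm at y = +-15 mm, axes 35 mm up; a sleeve laid on them has its axis 55 mm up, in line with the pin. Blue back plate: near face at x = +75 mm, 60 mm wide, top 78 mm up
- gauge_pin: the red gauge pin, 22 mm thick, 50 mm long, level, fixed to the back plate and pointing to the gauge's -x; origin at its tip, on its axis. A sleeve fully home has its middle at gauge x = +50 mm, one stopped by the tip at x = 0
- pin_tip (a point): centre of the pin's free end: gauge x = +25 mm, 55 mm up. Friction on the rods resists the push with 1 to 3 N
- tray_green: open green tray, outer 170 (x) x 130 (y) x 40 mm tall, wall and floor 4 mm, fixed; origin at the centre of its underside, on the bench. Its -x end holds another part already; the +x half is free. The green and red trays stand either side of the gauge and may change places
- tray_red: open red tray, outer 170 (x) x 130 (y) x 40 mm tall, wall and floor 4 mm, fixed; origin at the centre of its underside, on the bench. Its -x end holds another part already; the +x half is free. The green and red trays stand either side of the gauge and may change places
- big_tin: fixed open bare-metal tin with a handle, 100 mm across, 120 mm tall; origin at its underside
- coupling: a brass pipe coupling, outside 48 mm, 36 mm long, bore 34 mm, hanging on the third peg (rack y = -95 mm); to be left where it is
- passed: a dark steel tube, 36 mm across, 40 mm tall, standing upright in the green tray near the tray's -x end (x about -55 mm); origin at its underside; to be left where it is
- offcut: an angle-iron offcut 30 x 60 mm, 30 mm tall, lying in the red tray near the tray's -x end (x about -55 mm); origin at its underside; to be left where it is
- paint_tin: a closed tin with a green band, 66 mm across, 75 mm tall, on the bench; origin at its underside; to be left where it is
- spray: an upright bottle with a blue band and red cap, 48 mm across, 130 mm tall, on the bench; origin at its underside; to be left where it is
- wrench: a steel wrench 180 mm long, lying on the bench along its x axis; to be left where it is
- spacer: a round brass spacer 36 mm across, 16 mm tall, lying flat on the bench; origin at its underside; to be left where it is
Things that resemble listed ones, but are neither listed nor needed, are in the scene too. There is more than one size of the tray_green; the job needs the smaller.

How it is judged:
By the outcome, as a careful person would: the job done as asked, in the order asked, and still so for the second after the job is handed in, with the robot touching nothing.
It also fails if it takes over 61 s, if anything falls off the work surface, if the arm or the gripper's body presses on something with over 40 N, if the wrist force passes 120 N, or if a joint passes its speed limit or range.

### The arm

A 7-joint arm with a two-finger parallel gripper is mounted at the origin on the work surface. World frame = base frame: x ahead of the robot, y to its left, z up, the work surface at z = 0. Lengths are in m, angles in rad, forces in N, time in s.
With the tool pointing down it reaches from about 0.425 to 0.875 m from the base axis. Payload 4.7 kg.
Tool frame: the origin (TCP) lies on the centre line of the jaws, within the pads' length; the fingertips stand 14 mm ahead of it and the grasp point (between the pads) lies 5 mm behind it; z points along the fingers, y is the line along which they close (so a half turn about z gives the same grasp; the last joint's range is limited). The gripper opens to 87 mm and grips with 3 to 60 N. Pads are 19 mm wide; open, the fingers measure 117 mm over their backs; the gripper's body (75 mm by 190 mm) begins 51 mm behind the grasp point.
Start: joints at [1.114, 0.321, -0.07, 1.45, 0.023, 1.371, -0.057], TCP at [0.295, -0.579, 0.237] pointing down, gripper open.
Joint ranges: [-2.86, 2.86], [-0.3, 2.09], [-1.38, 1.24], [0.06, 2.45], [-1.56, 4.7], [0.09, 2.05], [-2.69, 2.69]. Speed limits (rad/s): [2.57, 2.57, 3.14, 3.14, 3.14, 3.14, 3.14].

### API

Orientations are given as a rotation vector (axis times angle).
In Python, from bench import ctrl gives the robot as it stands.
- The arm moves only by the tool send_rows, never from a script. Its argument "steps" is a list of rows, each an object of numbers: "tx", "ty", "tz": the shift along the tool's x, y, z in units of 60 mm (1.0 is 60 mm); "turn": the turn about the tool's z in units of 8 degrees (1.0 is 8 degrees); "grip": the opening, from 0 (shut) to 1 (fully open). A call has 1 to 12 rows; each row shifts and turns the commanded pose from where the row before left it, along the tool's axes as they then stand; what a row does not reach is not made up. A row lasts 1/8 s, in which the tool goes at most 62.5 mm and 10.7 degrees, less where a joint would pass 70% of its speed; a pose out of reach is approached as far as the arm can. A call is refused whole if a number of a shift passes 1 or a number of a turn 1, either way. A call with a gripper value outside its range is refused whole. The fingers move at their own pace and stop on an object; "newtons" is the grip in N (left out, the last holds). Time passes only in rows, so rows that do not move let the fingers close. It gives the time, the measured TCP pose, the force, the opening and the grip force at its end, in the units of the state.
- ctrl.get_state(): the state, without advancing time (a new reading comes with each control period).
- ctrl.get_image(name): name is "scene" or "top" or "wrist"; returns a dict with "pixels" (480x640x3 uint8, red, green, blue), "K" (3x3 intrinsics, pixels), "cam_to_world" (4x4, takes a point from camera to world coordinates); the wrist camera has in their place "T_tool_cam" (4x4, takes a point from camera to tool coordinates, whose origin is the TCP and whose axes are the flange's). Camera axes: x right, y down, z forward; pixel columns grow to the right and rows downward; lengths in m; the calibration is good to about 2 mm. A picture is of the moment at which its call begins: read the wrist's pose just before it. There is no depth.
- ctrl.close_job(): hands the job in; it is judged then, once.
The state is a dict: "time": time; "joint_positions": joint angles; "qd": joint speeds; "joint_torque": joint torques, N m; "position": TCP position; "tool_rot": TCP orientation; "ft_force": force on the tool from outside, world axes, zero at the start; "torque": the same for the moment, N m; "grip_width": opening from 0.0 (shut) to 1.0 (fully open); "grip_force": force on a finger pad.
Only numpy, scipy, OpenCV 4.12 (cv2) and the standard library are available. Lean on these libraries where they do the work, as an engineer would, in place of code of your own. Each camera call takes 0.05 s, during which the arm holds its last target. There are 200 camera calls.

## Working session

There is one attempt and no reset: what is moved stays moved. The work goes in short steps, Python scripts to look and compute and a tool call to move; the robot and the scene stay as the last step left them, time stands still between calls to the robot, and variables do not carry over. Pictures are saved under pics/ and viewed, at most 10 in all, crops included, and the job is handed in when it is done.

Besides the shell and the picture viewer there is one more tool, called after ">>>" in YAML: its name, and indented under it one key for each argument. send_rows: Moves the arm, as the interface text tells. Its arguments: {"type":"object","properties":{"steps":{"type":"array"},"newtons":{"type":"number"}},"required":["steps"]}

```bash
ls; mkdir -p pics
python3 - <<'E'
from bench import ctrl
import cv2,numpy as np
np.set_printoptions(precision=4,suppress=True)
s=ctrl.get_state();print(s)
for n in ("scene","top"):
    im=ctrl.get_image(n);cv2.imwrite(f"pics/{n}0.png",im["pixels"][:,:,::-1]);print(n,im["K"],im["cam_to_world"])
    np.savez(f"pics/{n}0.npz",**im)
E
```

```text
pics
{'time': 0.0, 'joint_positions': array([ 1.1141,  0.3218, -0.0701,  1.4517,  0.0226,  1.3708, -0.0569]), 'qd': array([-0.0003, -0.0013, -0.0003,  0.0003, -0.0004,  0.0011,  0.0013]), 'joint_torque': array([  0.001 , -49.1293,  -0.4031, -31.253 ,  -0.0638,   0.0435,
         0.0001]), 'position': array([ 0.2946, -0.5789,  0.2355]), 'tool_rot': array([-3.0532, -0.7323,  0.0009]), 'ft_force': array([0.4567, 0.0667, 0.0609]), 'torque': array([ 0.0272,  0.0156, -0.0217]), 'grip_force': 0.0, 'grip_width': 0.9990717494518461}
scene [[525.4417   0.     327.3392]
 [  0.     525.4417 242.4298]
 [  0.       0.       1.    ]] [[-0.8574  0.319  -0.4038  0.8828]
 [ 0.5145  0.5434 -0.6633  0.691 ]
 [ 0.0079 -0.7765 -0.6301  0.8101]
 [ 0.      0.      0.      1.    ]]
top [[483.7412   0.     321.876 ]
 [  0.     483.7412 238.5926]
 [  0.       0.       1.    ]] [[ 0.004  -0.9896  0.1436  0.3108]
 [-0.9997 -0.0073 -0.0223 -0.0084]
 [ 0.0231 -0.1435 -0.9894  1.1157]
 [ 0.      0.      0.      1.    ]]
```

View pics/scene0.png

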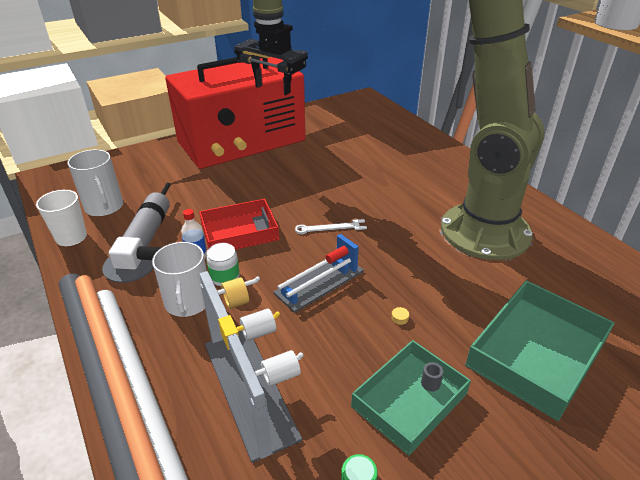

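View pics/top0.png

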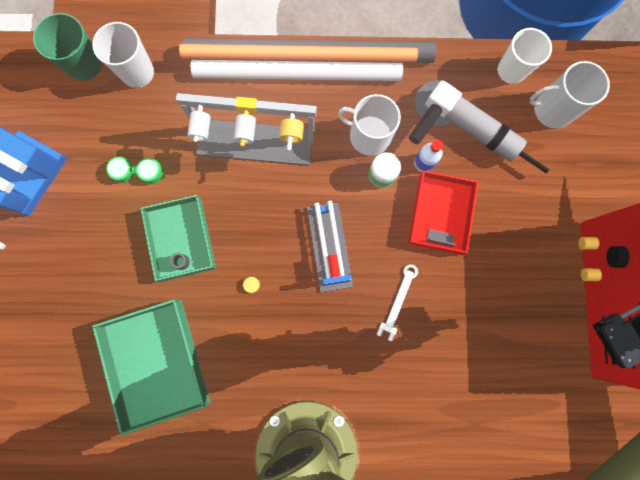

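The scene view shows the rack: the yellow patch at (230,330), the sleeve on the yellow peg at (258,322), the second sleeve at (281,368) and the coupling at (236,292). In the top view the gauge is at (330,247) with its pin towards the robot, the small green tray at (178,238) and the red tray at (444,213).

Possible mix-ups (top-view pixels):
- **Sleeve:** the middle sleeve at (245,127), the plain-peg sleeve at (199,125) and the brass coupling at (291,130). I choose (245,127), next to the yellow patch.
- **Tray:** the small green tray at (178,238) and the big one at (151,366). I choose the small one, which holds the dark tube.

Next is one close crop.

Run:
```python
import cv2
t=cv2.imread("pics/top0.png"); s=cv2.imread("pics/scene0.png")
a=cv2.resize(t[88:298,170:360],None,fx=2.8,fy=2.8,interpolation=cv2.INTER_CUBIC)  #532x588
cv2.imwrite("pics/topc.png",a)
b=cv2.resize(s[225:465,195:395],None,fx=2.5,fy=2.5,interpolation=cv2.INTER_CUBIC)  #500x600
cv2.imwrite("pics/scenec.png",b)
```

```text
(no output)
```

View pics/topc.png

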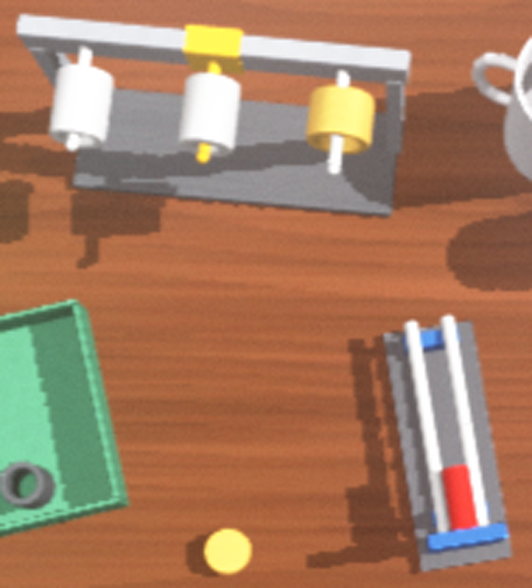

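View pics/scenec.png

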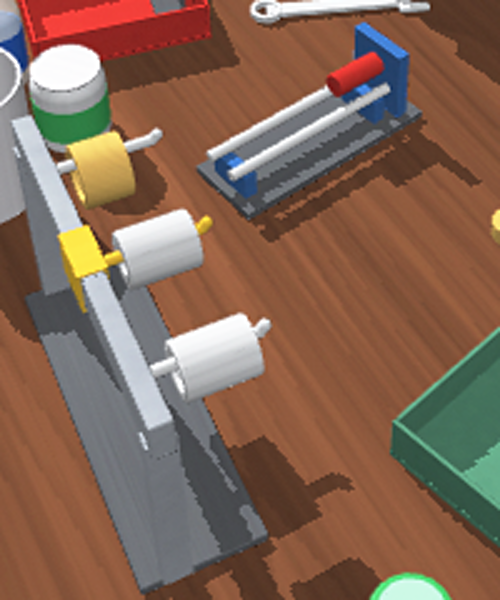

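The crops confirm the choice. The middle sleeve, at (210,113) in the top crop, hangs on the yellow peg with the yellow patch on the crossbar. The gauge plate corners are at (385,336), (470,321), (511,553) and (424,571), and the pin tip is near (455,468). Next I fit the poses from both views.

```bash
cat > h.py <<'E'
import numpy as np
from scipy.optimize import least_squares
from scipy.spatial.transform import Rotation as R
np.set_printoptions(precision=4,suppress=True)
C={n:np.load(f"pics/{n}0.npz") for n in("top","scene")}
def proj(n,P):
    T=C[n]["cam_to_world"];p=(np.asarray(P)-T[:3,3])@T[:3,:3];q=p@C[n]["K"].T;return q[...,:2]/q[...,2:]
def w(pose,P):
    P=np.asarray(P,float)/1000;c,s=np.cos(pose[2]),np.sin(pose[2])
    return np.c_[pose[0]+c*P[:,0]-s*P[:,1],pose[1]+s*P[:,0]+c*P[:,1],P[:,2]]
def fit(p0,obs):
    def f(p):return np.concatenate([(proj(n,w(p,[o[0] for o in l]))-[o[1] for o in l]).ravel() for n,l in obs.items()])
    r=least_squares(f,p0,loss="soft_l1",f_scale=1.0);return r.x,f(r.x).reshape(-1,2)
t=lambda x,y:((x+.5)/2.8-.5+170,(y+.5)/2.8-.5+88)
s=lambda x,y:((x+.5)/2.5-.5+195,(y+.5)/2.5-.5+225)
E
python3 - <<'E'
from h import *
rack={"top":[((8,142.5,180),t(20,16)),((8,-142.5,180),t(411,53)),((-84,0,167),t(203,157)),((-84,-95,167),t(335,170)),((-84,95,167),t(72,147))],
"scene":[((-84,0,167),s(210,219)),((-84,95,167),s(267,322)),((-84,-95,167),s(158,132)),((8,-142.5,180),s(14,122)),((8,142.5,180),s(150,434)),((-8,142.5,180),s(172,424))]}
g={"top":[((-100,-37.5,8),t(385,336)),((-100,37.5,8),t(470,321)),((100,37.5,8),t(511,553)),((100,-37.5,8),t(424,571)),((-100,-15,35),t(410,322)),((-100,15,35),t(448,317)),((75,-30,78),t(429,541)),((75,30,78),t(504,525))],
"scene":[((-100,-37.5,8),s(249,215)),((-100,37.5,8),s(197,168)),((100,-37.5,8),s(422,113)),((25,0,55),s(337,82)),((-100,-15,35),s(233,175)),((-100,15,35),s(212,154))]}
c=[(85,65,40),(85,-65,40),(-85,-65,40),(-85,65,40)]
gr={"top":list(zip(c,[(142,208),(199,197),(214,268),(155,279)]))}
rd={"top":list(zip(c,[(424,173),(478,181),(469,252),(411,243)]))}
for n,p0,o in(("rack",(.6,.1,0),rack),("gauge",(.3,0,3.1),g),("green",(.35,.3,0),gr),("red",(.4,-.2,0),rd)):
    p,r=fit(p0,o);print(n,p,"rms",np.sqrt((r**2).mean()));print(r.round(1).tolist())
E
```

```text
rack [ 0.7224  0.1262 -0.0856] rms 1.2145759510914576
[[-0.7, -0.2], [-0.4, -0.1], [-0.2, 1.6], [-0.8, 1.3], [-0.1, 0.8], [-1.1, 1.4], [-0.8, 1.2], [-0.2, 1.0], [-1.3, -1.6], [-0.8, -2.5], [1.2, -2.7]]
gauge [ 0.4516 -0.0502  3.3114] rms 0.9363634978993084
[[-1.0, 0.2], [0.3, 0.5], [0.5, 2.2], [-0.8, 1.2], [-0.3, 1.2], [-0.9, 0.9], [-0.4, -1.3], [0.3, -0.1], [-0.2, -0.7], [-0.6, -1.1], [-0.2, -1.2], [-1.6, 1.3], [-0.8, 0.3], [-1.0, 1.0]]
green [0.4666 0.2898 0.2282] rms 1.0887298190359962
[[-0.0, -0.5], [0.1, -1.8], [-0.4, 0.4], [0.3, 2.4]]
red [ 0.531  -0.3142 -0.1711] rms 0.9638385216225687
[[-1.2, -1.9], [0.3, 0.0], [-0.2, 1.2], [0.9, 0.1]]
```

```bash
cat >> h.py <<'E'
RACK=(.7224,.1262,-.0856);GAUGE=(.4516,-.0502,3.3114);GREEN=(.4666,.2898,.2282);RED=(.531,-.3142,-.1711)
def go(st,xyz,xdir=None):
    "tool-frame shift (units of 60 mm, after the turn) and turn (units of 8 deg) to TCP xyz with tool x at world angle xdir"
    M=R.from_rotvec(st["tool_rot"]).as_matrix();a=np.arctan2(M[1,0],M[0,0])
    d=0 if xdir is None else (xdir-a+np.pi/2)%np.pi-np.pi/2   # half turn gives the same grasp
    M2=R.from_rotvec([0,0,d]).as_matrix()@M
    sh=M2.T@(np.asarray(xyz)-st["position"])/.06
    print("pos",st["position"],"tilt",M[:,2],"xdir deg",np.degrees(a),"-> turn",-np.degrees(d)/8,"shift",sh,"width",st["grip_width"]*87,"F",st["ft_force"],"t",st["time"])
E
python3 - <<'E'
from h import *
from bench import ctrl
P=w(RACK,[(-45,0,158)])[0];print(P)
go(ctrl.get_state(),(P[0],P[1],.30),RACK[2])
im=ctrl.get_image("wrist");print(im["T_tool_cam"],im["K"])
E
```

```text
[0.6776 0.13   0.158 ]
pos [ 0.2946 -0.5789  0.2356] tilt [-0.0009  0.0015 -1.    ] xdir deg 26.975036887811616 -> turn 3.9849444517664336 shift [  5.3495 -12.3198  -1.0531] width 87.07262872860723 F [ 0.0003 -0.4992  0.2101] t 0.1
[[ 0.     -0.9623 -0.2719  0.0742]
 [ 1.      0.0002 -0.0004 -0.0004]
 [ 0.0004 -0.2719  0.9623 -0.1495]
 [ 0.      0.      0.      1.    ]] [[408.7186   0.     314.6864]
 [  0.     408.7186 236.4126]
 [  0.       0.       1.    ]]
```

>>> send_rows:
  steps:
    - {"tz": -0.3, "turn": 1}
    - {"tz": -0.3, "turn": 1}
    - {"tz": -0.25, "turn": 1}
    - {"tz": -0.2, "turn": 1}
    - {"tx": 0.36, "ty": -0.82}
    - {"tx": 0.36, "ty": -0.82}
    - {"tx": 0.36, "ty": -0.82}
    - {"tx": 0.36, "ty": -0.82}
    - {"tx": 0.36, "ty": -0.82}
    - {"tx": 0.36, "ty": -0.82}
    - {"tx": 0.36, "ty": -0.82}
    - {"tx": 0.36, "ty": -0.82}

```text
validation failed for argument at $.st...
```

>>> send_rows:
  steps:
    - {"tx": 0.36, "ty": -0.82}
    - {"tx": 0.36, "ty": -0.82}
    - {"tx": 0.36, "ty": -0.82}
    - {"tx": 0.36, "ty": -0.82}
    - {"tx": 0.36, "ty": -0.82}
    - {"tx": 0.36, "ty": -0.82}
    - {}
    - {}

```text
validation failed for argument at $.st...
```

Run:
```python
from h import *
from bench import ctrl
import cv2
P=w(RACK,[(-45,0,158)])[0]
s=ctrl.get_state();go(s,(P[0],P[1],.30),RACK[2])
im=ctrl.get_image("wrist");np.savez("pics/w1.npz",pos=s["position"],rot=s["tool_rot"],**im)
cv2.imwrite("pics/w1.png",im["pixels"][:,:,::-1])
```

```text
pos [ 0.2946 -0.5789  0.2357] tilt [-0.0007  0.0013 -1.    ] xdir deg 26.977465603723886 -> turn 3.9852480412554656 shift [  5.3486 -12.3205  -1.0536] width 86.97576890913335 F [-1.0798 -0.4879  0.2129] t 0.15
```

View pics/w1.png

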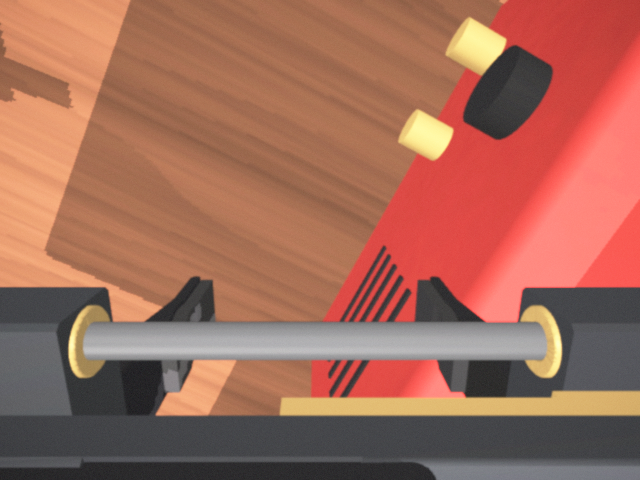

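The rows were refused, so the arm has not moved. This wrist picture only shows the red machine under the gripper, with the fingers around (190,335) and (440,335). I'll resend with every field in each row.

>>> send_rows:
  steps:
    - {"tx": 0, "ty": 0, "tz": -0.6, "turn": 1, "grip": 1}
    - {"tx": 0, "ty": 0, "tz": -0.45, "turn": 1, "grip": 1}
    - {"tx": 0.36, "ty": -0.82, "tz": 0, "turn": 0, "grip": 1}

```text
time: 0.57
position: [0.3048, -0.5304, 0.3011]
tool_rot: [3.124, 0.288, 0.0]
ft_force: [0.3, -0.6, 0.2]
grip_width: 0.998
grip_force: 0.0
```

>>> send_rows:
  steps:
    - {"tx": 0, "ty": 0, "tz": 0, "turn": 1, "grip": 1}
    - {"tx": 0, "ty": 0, "tz": 0, "turn": 1, "grip": 1}
    - {"tx": 0.375, "ty": -0.82, "tz": 0, "turn": 0, "grip": 1}
    - {"tx": 0.375, "ty": -0.82, "tz": 0, "turn": 0, "grip": 1}
    - {"tx": 0.375, "ty": -0.82, "tz": 0, "turn": 0, "grip": 1}
    - {"tx": 0.375, "ty": -0.82, "tz": 0, "turn": 0, "grip": 1}
    - {"tx": 0.375, "ty": -0.82, "tz": 0, "turn": 0, "grip": 1}
    - {"tx": 0.375, "ty": -0.82, "tz": 0, "turn": 0, "grip": 1}
    - {"tx": 0.375, "ty": -0.82, "tz": 0, "turn": 0, "grip": 1}
    - {"tx": 0.375, "ty": -0.82, "tz": 0, "turn": 0, "grip": 1}
    - {"tx": 0.375, "ty": -0.82, "tz": 0, "turn": 0, "grip": 1}
    - {"tx": 0.375, "ty": -0.82, "tz": 0, "turn": 0, "grip": 1}

```text
time: 2.08
position: [0.5745, -0.0551, 0.2995]
tool_rot: [3.138, -0.138, 0.0]
ft_force: [0.0, -0.2, -0.2]
grip_width: 0.995
grip_force: 0.0
```

>>> send_rows:
  steps:
    - {"tx": 0.375, "ty": -0.82, "tz": 0, "turn": 0, "grip": 1}
    - {"tx": 0.375, "ty": -0.82, "tz": 0, "turn": 0, "grip": 1}
    - {"tx": 0.375, "ty": -0.82, "tz": 0, "turn": 0, "grip": 1}
    - {"tx": 0, "ty": 0, "tz": 0, "turn": 0, "grip": 1}
    - {"tx": 0, "ty": 0, "tz": 0, "turn": 0, "grip": 1}

```text
time: 2.7
position: [0.6539, 0.084, 0.299]
tool_rot: [3.137, -0.138, -0.001]
ft_force: [-0.1, -0.4, -0.3]
grip_width: 1.0
grip_force: 0.0
```

Run:
```python
from h import *
from bench import ctrl
import cv2
P=w(RACK,[(-45,0,158)])[0]
s=ctrl.get_state();go(s,(P[0],P[1],.30),RACK[2])
im=ctrl.get_image("wrist");np.savez("pics/w2.npz",pos=s["position"],rot=s["tool_rot"],**im)
cv2.imwrite("pics/w2.png",im["pixels"][:,:,::-1])
```

```text
pos [0.6539 0.084  0.299 ] tilt [-0.001 -0.001 -1.   ] xdir deg -5.03290133544762 -> turn -0.016047826140972284 shift [ 0.3271 -0.7991 -0.0179] width 86.98807460808558 F [-0.0588 -0.412  -0.3443] t 2.7
```

View pics/w2.png

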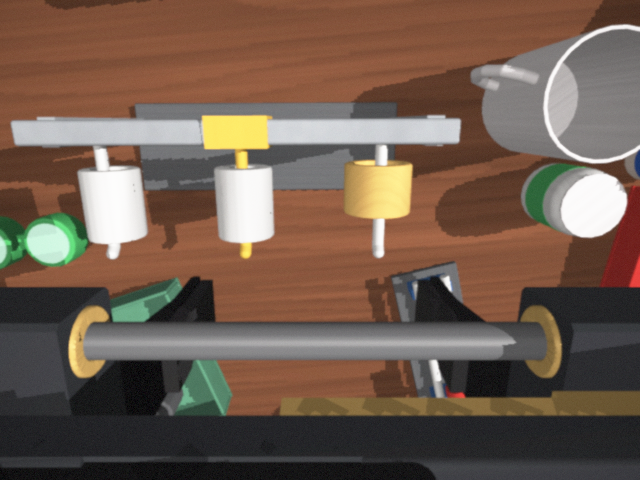

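The wrist view shows the rack squarely. The bar corners are at (13,122), (460,119) and (460,142), the yellow-peg sleeve spans (216–273, 166–240), and the peg tips are near (113,257), (246,257) and (378,255). I'll refit the rack from these.

Run:
```python
from h import *
d=np.load("pics/w2.npz");T=np.eye(4);T[:3,:3]=R.from_rotvec(d["rot"]).as_matrix();T[:3,3]=d["pos"]
C["w"]={"K":d["K"],"cam_to_world":T@d["T_tool_cam"]}
o={"w":[((8,142.5,180),(13,122)),((8,-142.5,180),(460,119)),((-8,142.5,180),(16,145)),((-8,-142.5,180),(460,142)),((-84,95,167),(113,257)),((-84,0,167),(246,257)),((-84,-95,167),(378,255))]}
p,r=fit(RACK,o);print(p,r.round(1).tolist())
# sleeve from silhouette: axis point and ends
for z in(.1565,.160):
    q=lambda x,zz:proj("w",w(p,[x+(zz,)]))[0]
    print(z,[proj("w",w(p,[(-45+a,b,z*1000)]))[0].round(1).tolist() for a in(-25,25) for b in(-20,20)])
P=w(p,[(-45,0,158)])[0];print(P)
# wrist gauge view, predicted plate corners / rod ends
print(proj("w",w(GAUGE,[(-100,-37.5,8),(-100,37.5,8),(-100,-15,35)])))
from bench import ctrl
go(ctrl.get_state(),(P[0],P[1],.3),p[2])
```

```text
[ 0.724   0.1279 -0.0824] [[-2.6, 0.1], [1.5, 0.6], [-0.4, 3.0], [-0.8, 3.5], [2.4, -3.4], [0.6, -4.1], [-0.2, -2.8]]
0.1565 [[274.9, 230.3], [220.8, 230.6], [272.7, 161.9], [216.0, 162.2]]
0.16 [[274.5, 231.6], [219.8, 231.9], [272.2, 162.4], [214.8, 162.7]]
[0.6791 0.1316 0.158 ]
[[392.3458 279.5853]
 [456.6969 263.9523]
 [417.1841 283.9574]]
pos [0.6539 0.0829 0.2993] tilt [-0.0004 -0.0014 -1.    ] xdir deg -5.12819993661282 -> turn -0.05116803065108993 shift [ 0.3514 -0.8437 -0.0124] width 86.79474085043746 F [0.8948 0.665  0.7617] t 2.75
```

>>> send_rows:
  steps:
    - {"tx": 0.15, "ty": -0.42, "tz": 0, "turn": 0, "grip": 0.8}
    - {"tx": 0.15, "ty": -0.42, "tz": 0, "turn": 0, "grip": 0.8}
    - {"tx": 0, "ty": 0, "tz": 0.5, "turn": 0, "grip": 0.8}
    - {"tx": 0, "ty": 0, "tz": 0.5, "turn": 0, "grip": 0.8}
    - {"tx": 0, "ty": 0, "tz": 0.4, "turn": 0, "grip": 0.8}
    - {"tx": 0, "ty": 0, "tz": 0, "turn": 0, "grip": 0.8}
    - {"tx": 0, "ty": 0, "tz": 0, "turn": 0, "grip": 0.8}

```text
time: 3.62
position: [0.677, 0.1321, 0.2171]
tool_rot: [3.138, -0.141, 0.003]
ft_force: [0.1, 0.1, 0.1]
grip_width: 0.799
grip_force: 0.0
```

Run:
```python
from h import *
from bench import ctrl
go(ctrl.get_state(),(.676,.1318,.161),-.0856)
```

```text
pos [0.677  0.1321 0.2171] tilt [ 0.002  -0.0003 -1.    ] xdir deg -5.127584693948305 -> turn -0.02788324595355811 shift [-0.0186  0.0057  0.9345] width 69.516094771429 F [0.0908 0.0678 0.1212] t 3.625
```

>>> send_rows:
  steps:
    - {"tx": 0, "ty": 0, "tz": 0.4, "turn": 0, "grip": 0.8}
    - {"tx": 0, "ty": 0, "tz": 0.33, "turn": 0, "grip": 0.8}
    - {"tx": 0, "ty": 0, "tz": 0.2, "turn": 0, "grip": 0.8}
    - {"tx": 0, "ty": 0, "tz": 0, "turn": 0, "grip": 0.8}
    - {"tx": 0, "ty": 0, "tz": 0, "turn": 0, "grip": 0.3}
    - {"tx": 0, "ty": 0, "tz": 0, "turn": 0, "grip": 0.3}
    - {"tx": 0, "ty": 0, "tz": 0, "turn": 0, "grip": 0.3}
    - {"tx": 0, "ty": 0, "tz": 0, "turn": 0, "grip": 0.3}
    - {"tx": 0, "ty": 0, "tz": 0, "turn": 0, "grip": 0.3}
  newtons: 25

```text
time: 4.75
position: [0.6765, 0.1331, 0.16]
tool_rot: [3.138, -0.138, 0.001]
ft_force: [-0.1, -1.1, 1.0]
grip_width: 0.456
grip_force: 25.0
```

>>> send_rows:
  steps:
    - {"tx": 0, "ty": 0, "tz": -0.06, "turn": 0, "grip": 0.3}
    - {"tx": 0, "ty": 0, "tz": -0.06, "turn": 0, "grip": 0.3}
    - {"tx": 0, "ty": 0, "tz": 0, "turn": 0, "grip": 0.3}
    - {"tx": 0, "ty": 0, "tz": 0, "turn": 0, "grip": 0.3}

```text
time: 5.25
position: [0.6763, 0.1332, 0.1667]
tool_rot: [3.138, -0.138, -0.001]
ft_force: [-0.4, -0.3, -2.7]
grip_width: 0.456
grip_force: 25.0
```

>>> send_rows:
  steps:
    - {"tx": -0.25, "ty": 0, "tz": 0, "turn": 0, "grip": 0.3}
    - {"tx": -0.25, "ty": 0, "tz": 0, "turn": 0, "grip": 0.3}
    - {"tx": -0.25, "ty": 0, "tz": 0, "turn": 0, "grip": 0.3}
    - {"tx": -0.25, "ty": 0, "tz": 0, "turn": 0, "grip": 0.3}

```text
time: 5.75
position: [0.616, 0.1386, 0.1668]
tool_rot: [3.138, -0.138, -0.0]
ft_force: [0.3, 0.9, -1.9]
grip_width: 0.458
grip_force: 25.0
```

>>> send_rows:
  steps:
    - {"tx": -0.3, "ty": 0, "tz": 0, "turn": 0, "grip": 0.3}
    - {"tx": -0.3, "ty": 0, "tz": 0, "turn": 0, "grip": 0.3}
    - {"tx": -0.3, "ty": 0, "tz": 0, "turn": 0, "grip": 0.3}
    - {"tx": 0, "ty": 0, "tz": 0, "turn": 0, "grip": 0.3}

```text
time: 6.25
position: [0.5619, 0.1437, 0.1671]
tool_rot: [3.138, -0.136, -0.0]
ft_force: [-0.0, 0.5, -2.1]
grip_width: 0.453
grip_force: 25.0
```

Run:
```python
from h import *
from bench import ctrl
import cv2
s=ctrl.get_state()
P=w(GAUGE,[(-65,0,0)])[0];print(P);go(s,(P[0],P[1],.17),GAUGE[2])
im=ctrl.get_image("top");cv2.imwrite("pics/top1.png",cv2.resize(im["pixels"][80:305,170:370,::-1],None,fx=2.6,fy=2.6,interpolation=cv2.INTER_CUBIC))
im=ctrl.get_image("wrist");np.savez("pics/w3.npz",pos=s["position"],rot=s["tool_rot"],**im)
```

```text
[ 0.5157 -0.0392  0.    ]
pos [0.5619 0.1437 0.1671] tilt [-0.0001 -0.0007 -1.    ] xdir deg -4.9538043269409116 -> turn -1.8353810758202183 shift [-1.274   2.8741 -0.0471] width 39.396918760670125 F [-0.0396  0.4685 -2.1397] t 6.25
```

>>> send_rows:
  steps:
    - {"tx": 0, "ty": 0, "tz": 0, "turn": -0.92, "grip": 0.3}
    - {"tx": 0, "ty": 0, "tz": 0, "turn": -0.92, "grip": 0.3}
    - {"tx": -0.28, "ty": 0.57, "tz": 0, "turn": 0, "grip": 0.3}
    - {"tx": -0.28, "ty": 0.57, "tz": 0, "turn": 0, "grip": 0.3}
    - {"tx": -0.28, "ty": 0.57, "tz": 0, "turn": 0, "grip": 0.3}
    - {"tx": -0.28, "ty": 0.57, "tz": 0, "turn": 0, "grip": 0.3}
    - {"tx": -0.28, "ty": 0.57, "tz": 0, "turn": 0, "grip": 0.3}
    - {"tx": 0, "ty": 0, "tz": 0, "turn": 0, "grip": 0.3}
    - {"tx": 0, "ty": 0, "tz": 0, "turn": 0, "grip": 0.3}
    - {"tx": 0, "ty": 0, "tz": 0, "turn": 0, "grip": 0.3}

```text
time: 7.6
position: [0.5094, -0.0382, 0.167]
tool_rot: [-3.13, -0.269, -0.001]
ft_force: [-0.3, -0.0, -2.3]
grip_width: 0.454
grip_force: 25.0
```

Run:
```python
from h import *
from bench import ctrl
import cv2
s=ctrl.get_state()
P=w(GAUGE,[(-55,0,0)])[0];print(P);go(s,(P[0],P[1],.11),GAUGE[2])
im=ctrl.get_image("wrist");np.savez("pics/w3.npz",pos=s["position"],rot=s["tool_rot"],**im)
cv2.imwrite("pics/w3.png",im["pixels"][:,:,::-1])
T=np.eye(4);T[:3,:3]=R.from_rotvec(s["tool_rot"]).as_matrix();T[:3,3]=s["position"]
C["w"]={"K":im["K"],"cam_to_world":T@im["T_tool_cam"]}
print(proj("w",w(GAUGE,[(-100,-37.5,8),(-100,37.5,8),(-100,-15,35),(-100,15,35),(75,-30,78),(75,30,78)])))
```

```text
[ 0.5058 -0.0409  0.    ]
pos [ 0.5094 -0.0382  0.167 ] tilt [ 0.0003  0.0006 -1.    ] xdir deg 9.811753939378585 -> turn 0.010313707469724107 shift [-0.0667  0.0355  0.9499] width 39.518748684947816 F [-0.3492 -0.0267 -2.3021] t 7.6
[[268.1903 166.8452]
 [368.4118 167.004 ]
 [296.6972 171.1462]
 [340.5078 171.2158]
 [275.2287 429.8658]
 [360.9685 430.0227]]
```

View pics/w3.png

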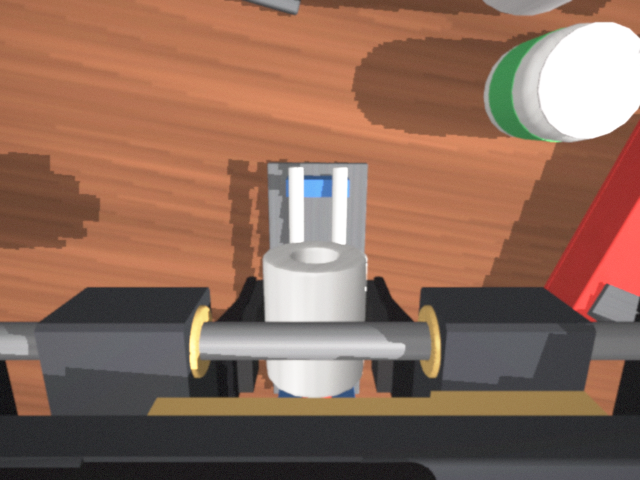

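The plate corners at (268,164) and (368,164) and the rod ends at columns 296 and 340 match the prediction to within 3 px. The sleeve is held square over the rods, and its bore looks narrow, about 49 px of 102 px. Next I lower it.

>>> send_rows:
  steps:
    - {"tx": -0.067, "ty": 0.035, "tz": 0.4, "turn": 0, "grip": 0.3}
    - {"tx": 0, "ty": 0, "tz": 0.5, "turn": 0, "grip": 0.3}
    - {"tx": 0, "ty": 0, "tz": 0.5, "turn": 0, "grip": 0.3}
    - {"tx": 0, "ty": 0, "tz": 0.2, "turn": 0, "grip": 0.3}
    - {"tx": 0, "ty": 0, "tz": 0, "turn": 0, "grip": 0.3}
    - {"tx": 0, "ty": 0, "tz": 0, "turn": 0, "grip": 0.3}

```text
time: 8.4
position: [0.5064, -0.0421, 0.0722]
tool_rot: [3.13, 0.266, 0.003]
ft_force: [1.1, -1.0, -2.4]
grip_width: 0.458
grip_force: 25.0
```

>>> send_rows:
  steps:
    - {"tx": 0, "ty": 0, "tz": 0.05, "turn": 0, "grip": 0.3}
    - {"tx": 0, "ty": 0, "tz": 0.05, "turn": 0, "grip": 0.3}
    - {"tx": 0, "ty": 0, "tz": 0, "turn": 0, "grip": 0.3}
    - {"tx": 0, "ty": 0, "tz": 0, "turn": 0, "grip": 0.3}

```text
time: 8.9
position: [0.5052, -0.0423, 0.065]
tool_rot: [3.13, 0.265, 0.0]
ft_force: [-0.1, 0.2, -2.8]
grip_width: 0.451
grip_force: 25.0
```

>>> send_rows:
  steps:
    - {"tx": 0, "ty": -0.02, "tz": 0.03, "turn": 0, "grip": 0.3}
    - {"tx": 0, "ty": 0, "tz": 0.03, "turn": 0, "grip": 0.3}
    - {"tx": 0, "ty": 0, "tz": 0.02, "turn": 0, "grip": 0.3}
    - {"tx": 0, "ty": 0, "tz": 0, "turn": 0, "grip": 0.3}
    - {"tx": 0, "ty": 0, "tz": 0, "turn": 0, "grip": 0.3}

```text
time: 9.52
position: [0.505, -0.0411, 0.0602]
tool_rot: [3.13, 0.265, -0.0]
ft_force: [0.1, -0.2, -2.0]
grip_width: 0.454
grip_force: 25.0
```

>>> send_rows:
  steps:
    - {"tx": 0, "ty": 0, "tz": 0.03, "turn": 0, "grip": 0.3}
    - {"tx": 0, "ty": 0, "tz": 0, "turn": 0, "grip": 0.3}
    - {"tx": 0, "ty": 0, "tz": 0, "turn": 0, "grip": 0.3}

```text
time: 9.9
position: [0.505, -0.041, 0.0583]
tool_rot: [3.13, 0.265, -0.0]
ft_force: [-0.3, 0.5, -2.2]
grip_width: 0.454
grip_force: 25.0
```

>>> send_rows:
  steps:
    - {"tx": 0, "ty": 0, "tz": 0.025, "turn": 0, "grip": 0.3}
    - {"tx": 0, "ty": 0, "tz": 0, "turn": 0, "grip": 0.3}
    - {"tx": 0, "ty": 0, "tz": 0, "turn": 0, "grip": 0.3}

```text
time: 10.28
position: [0.505, -0.041, 0.0568]
tool_rot: [3.13, 0.265, -0.0]
ft_force: [-0.2, -0.2, -2.5]
grip_width: 0.456
grip_force: 25.0
```

>>> send_rows:
  steps:
    - {"tx": 0, "ty": 0, "tz": 0.025, "turn": 0, "grip": 0.3}
    - {"tx": 0, "ty": 0, "tz": 0, "turn": 0, "grip": 0.3}
    - {"tx": 0, "ty": 0, "tz": 0, "turn": 0, "grip": 0.3}

```text
time: 10.65
position: [0.505, -0.041, 0.0553]
tool_rot: [3.13, 0.266, -0.0]
ft_force: [0.3, -0.3, -2.4]
grip_width: 0.457
grip_force: 25.0
```

>>> send_rows:
  steps:
    - {"tx": 0, "ty": 0, "tz": 0.02, "turn": 0, "grip": 0.3}
    - {"tx": 0, "ty": 0, "tz": 0, "turn": 0, "grip": 0.3}
    - {"tx": 0, "ty": 0, "tz": 0, "turn": 0, "grip": 0.3}

```text
time: 11.02
position: [0.5052, -0.041, 0.0546]
tool_rot: [3.13, 0.266, 0.001]
ft_force: [-1.9, 0.7, 4.0]
grip_width: 0.455
grip_force: 25.0
```

>>> send_rows:
  steps:
    - {"tx": 0, "ty": 0, "tz": 0, "turn": 0, "grip": 0.5}
    - {"tx": 0, "ty": 0, "tz": 0, "turn": 0, "grip": 0.6}
    - {"tx": 0, "ty": 0, "tz": 0, "turn": 0, "grip": 0.7}
    - {"tx": 0, "ty": 0, "tz": 0, "turn": 0, "grip": 0.7}

```text
time: 11.52
position: [0.505, -0.0411, 0.0541]
tool_rot: [3.13, 0.265, 0.0]
ft_force: [0.2, 0.3, 0.0]
grip_width: 0.681
grip_force: 0.0
```

>>> send_rows:
  steps:
    - {"tx": 0, "ty": 0, "tz": -0.3, "turn": 0, "grip": 0.7}
    - {"tx": 0, "ty": 0, "tz": -0.5, "turn": 0, "grip": 0.7}
    - {"tx": 0.5, "ty": 0, "tz": -0.2, "turn": 0, "grip": 0.3}
    - {"tx": 0.5, "ty": 0, "tz": 0, "turn": 0, "grip": 0.3}
    - {"tx": 0, "ty": 0, "tz": 0, "turn": 0, "grip": 0.3}
    - {"tx": 0, "ty": 0, "tz": 0, "turn": 0, "grip": 0.3}

```text
time: 12.28
position: [0.5637, -0.031, 0.1145]
tool_rot: [3.13, 0.266, -0.001]
ft_force: [-0.3, 0.5, 0.0]
grip_width: 0.347
grip_force: 0.0
```

Run:
```python
from h import *
from bench import ctrl
import cv2
s=ctrl.get_state()
P=w(GAUGE,[(-105,0,0)])[0];print(P);go(s,(P[0],P[1],.059),GAUGE[2])
im=ctrl.get_image("scene");cv2.imwrite("pics/s2.png",cv2.resize(im["pixels"][180:340,220:420,::-1],None,fx=3,fy=3,interpolation=cv2.INTER_CUBIC))
```

```text
[ 0.5551 -0.0325  0.    ]
pos [ 0.5637 -0.031   0.1145] tilt [-0.0005 -0.0002 -1.    ] xdir deg 9.70031023912544 -> turn -0.0036167550619236157 shift [-0.1449  0.0001  0.9254] width 30.193982829285495 F [-0.3291  0.4686  0.026 ] t 12.275
```

View pics/s2.png

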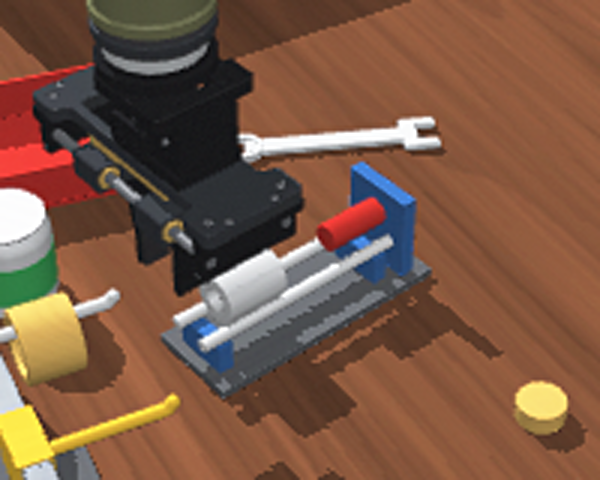

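The sleeve lies straight on the two rods (crop (205–290, 250–320)), well short of the red pin at (320,235), and the fingers are clear. Next I lower behind it and push.

>>> send_rows:
  steps:
    - {"tx": 0, "ty": 0, "tz": 0.4, "turn": 0, "grip": 0.3}
    - {"tx": 0, "ty": 0, "tz": 0.4, "turn": 0, "grip": 0.3}
    - {"tx": 0, "ty": 0, "tz": 0.12, "turn": 0, "grip": 0.3}
    - {"tx": 0, "ty": 0, "tz": 0, "turn": 0, "grip": 0.3}
    - {"tx": 0, "ty": 0, "tz": 0, "turn": 0, "grip": 0.3}

```text
time: 12.95
position: [0.5648, -0.031, 0.0601]
tool_rot: [3.13, 0.265, 0.003]
ft_force: [-0.1, -0.0, 0.3]
grip_width: 0.299
grip_force: 0.0
```

>>> send_rows:
  steps:
    - {"tx": -0.1, "ty": 0, "tz": 0, "turn": 0, "grip": 0.3}
    - {"tx": -0.1, "ty": 0, "tz": 0, "turn": 0, "grip": 0.3}
    - {"tx": -0.1, "ty": 0, "tz": 0, "turn": 0, "grip": 0.3}
    - {"tx": -0.1, "ty": 0, "tz": 0, "turn": 0, "grip": 0.3}
    - {"tx": -0.1, "ty": 0, "tz": 0, "turn": 0, "grip": 0.3}
    - {"tx": -0.1, "ty": 0, "tz": 0, "turn": 0, "grip": 0.3}
    - {"tx": -0.1, "ty": 0, "tz": 0, "turn": 0, "grip": 0.3}
    - {"tx": -0.1, "ty": 0, "tz": 0, "turn": 0, "grip": 0.3}

```text
time: 13.95
position: [0.5167, -0.0391, 0.0591]
tool_rot: [3.13, 0.265, 0.001]
ft_force: [2.9, -0.0, -0.1]
grip_width: 0.296
grip_force: 1.1
```

>>> send_rows:
  steps:
    - {"tx": -0.08, "ty": 0, "tz": 0, "turn": 0, "grip": 0.3}
    - {"tx": -0.08, "ty": 0, "tz": 0, "turn": 0, "grip": 0.3}
    - {"tx": -0.08, "ty": 0, "tz": 0, "turn": 0, "grip": 0.3}
    - {"tx": -0.08, "ty": 0, "tz": 0, "turn": 0, "grip": 0.3}
    - {"tx": -0.05, "ty": 0, "tz": 0, "turn": 0, "grip": 0.3}

```text
time: 14.58
position: [0.4948, -0.0428, 0.059]
tool_rot: [3.13, 0.265, 0.0]
ft_force: [2.2, 1.2, 0.1]
grip_width: 0.297
grip_force: 1.2
```

>>> send_rows:
  steps:
    - {"tx": -0.05, "ty": 0, "tz": 0, "turn": 0, "grip": 0.3}
    - {"tx": -0.05, "ty": 0, "tz": 0, "turn": 0, "grip": 0.3}

```text
time: 14.82
position: [0.4904, -0.0435, 0.0593]
tool_rot: [-3.13, -0.266, -0.006]
ft_force: [8.0, 1.7, -2.8]
grip_width: 0.302
grip_force: 4.3
```

>>> send_rows:
  steps:
    - {"tx": -0.04, "ty": 0, "tz": 0, "turn": 0, "grip": 0.3}
    - {"tx": -0.04, "ty": 0, "tz": 0, "turn": 0, "grip": 0.3}

```text
time: 15.08
position: [0.4902, -0.0434, 0.0608]
tool_rot: [-3.13, -0.266, -0.021]
ft_force: [15.9, 2.9, -4.3]
grip_width: 0.303
grip_force: 8.1
```

The push stopped with the force rising to 16 N. I'll relax a little and check where the sleeve sits.

>>> send_rows:
  steps:
    - {"tx": 0.15, "ty": 0, "tz": 0, "turn": 0, "grip": 0.3}
    - {"tx": 0.15, "ty": 0, "tz": 0, "turn": 0, "grip": 0.3}
    - {"tx": 0, "ty": 0, "tz": -0.5, "turn": 0, "grip": 0.3}
    - {"tx": 0, "ty": 0, "tz": -0.5, "turn": 0, "grip": 0.7}
    - {"tx": 0, "ty": 0, "tz": 0, "turn": 0, "grip": 0.7}

```text
time: 15.7
position: [0.5032, -0.0417, 0.1205]
tool_rot: [3.129, 0.265, 0.004]
ft_force: [0.0, -0.2, 0.3]
grip_width: 0.449
grip_force: 0.0
```

Run:
```python
from h import *
from bench import ctrl
import cv2
s=ctrl.get_state()
P=w(GAUGE,[(-3,0,0)])[0];print(P);go(s,(P[0],P[1],.115),GAUGE[2])
im=ctrl.get_image("scene");a=cv2.resize(im["pixels"][225:315,265:375,::-1],None,fx=5,fy=5,interpolation=cv2.INTER_CUBIC)
cv2.imwrite("pics/s3.png",a)
f=lambda P:((proj("scene",w(GAUGE,[P]))[0]-(265,225)+.5)*5).round(0)
print("pred rear top/front top if at pin",f((-25,0,75)),f((25,0,75)),"pin base top",f((75,0,66)),"tip top",f((25,0,66)))
P=w(RED,[(40,0,0)])[0];print("red",P)
```

```text
[ 0.4546 -0.0497  0.    ]
pos [ 0.5032 -0.0417  0.1205] tilt [ 0.0024 -0.001  -1.    ] xdir deg 9.685326279258508 -> turn -0.005489750045287123 shift [-0.8216 -0.0066  0.0907] width 39.03971782338898 F [ 0.0268 -0.1949  0.2855] t 15.7
pred rear top/front top if at pin [228. 185.] [318. 136.] pin base top [402. 105.] tip top [317. 152.]
red [ 0.5704 -0.321   0.    ]
```

View pics/s3.png

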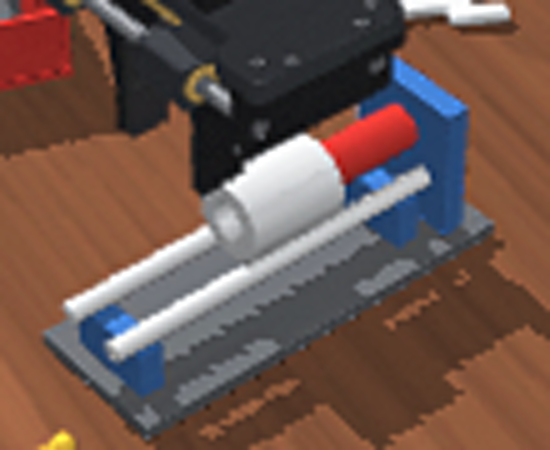

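The sleeve is stopped at the pin tip: its front top edge at (312,136) is near the predicted (318,136), the whole red pin is still exposed, and the bore is narrow. The pin would not enter, so the sleeve goes in the red tray. I'll regrip it.

>>> send_rows:
  steps:
    - {"tx": -0.41, "ty": 0, "tz": 0, "turn": 0, "grip": 0.75}
    - {"tx": -0.41, "ty": 0, "tz": 0, "turn": 0, "grip": 0.75}
    - {"tx": 0, "ty": 0, "tz": 0, "turn": 0, "grip": 0.75}
    - {"tx": 0, "ty": 0, "tz": 0, "turn": 0, "grip": 0.75}

```text
time: 16.25
position: [0.4538, -0.0497, 0.1184]
tool_rot: [-3.13, -0.265, 0.001]
ft_force: [-0.5, -0.6, 0.8]
grip_width: 0.737
grip_force: 0.0
```

Run:
```python
from h import *
from bench import ctrl
P=w(GAUGE,[(-4,0,0)])[0];go(ctrl.get_state(),(P[0],P[1],.057),GAUGE[2])
```

```text
pos [ 0.4538 -0.0497  0.1184] tilt [-0.0005  0.0003 -1.    ] xdir deg 9.694576974084436 -> turn -0.004333413192043897 shift [0.0304 0.0022 1.0232] width 64.15691101057843 F [-0.4565 -0.5858  0.8462] t 16.25
```

>>> send_rows:
  steps:
    - {"tx": 0.03, "ty": 0, "tz": 0.4, "turn": 0, "grip": 0.75}
    - {"tx": 0, "ty": 0, "tz": 0.4, "turn": 0, "grip": 0.75}
    - {"tx": 0, "ty": 0, "tz": 0.22, "turn": 0, "grip": 0.75}
    - {"tx": 0, "ty": 0, "tz": 0, "turn": 0, "grip": 0.75}
    - {"tx": 0, "ty": 0, "tz": 0, "turn": 0, "grip": 0.3}
    - {"tx": 0, "ty": 0, "tz": 0, "turn": 0, "grip": 0.3}
    - {"tx": 0, "ty": 0, "tz": 0, "turn": 0, "grip": 0.3}
    - {"tx": 0, "ty": 0, "tz": 0, "turn": 0, "grip": 0.3}
    - {"tx": 0, "ty": 0, "tz": 0, "turn": 0, "grip": 0.3}
  newtons: 25

```text
time: 17.38
position: [0.4557, -0.049, 0.0583]
tool_rot: [-3.13, -0.266, -0.001]
ft_force: [-0.5, 2.9, 5.7]
grip_width: 0.454
grip_force: 25.0
```

>>> send_rows:
  steps:
    - {"tx": 0, "ty": 0, "tz": -0.1, "turn": 0, "grip": 0.3}
    - {"tx": 0.1, "ty": 0, "tz": -0.3, "turn": 0, "grip": 0.3}
    - {"tx": 0, "ty": 0, "tz": -0.6, "turn": 0, "grip": 0.3}
    - {"tx": 0, "ty": 0, "tz": -0.8, "turn": 0, "grip": 0.3}
    - {"tx": 0, "ty": 0, "tz": -0.8, "turn": 0, "grip": 0.3}
    - {"tx": 0, "ty": 0, "tz": 0, "turn": 0, "grip": 0.3}
    - {"tx": 0, "ty": 0, "tz": 0, "turn": 0, "grip": 0.3}

```text
time: 18.25
position: [0.4602, -0.0489, 0.2126]
tool_rot: [3.13, 0.265, -0.003]
ft_force: [0.5, 0.3, -3.0]
grip_width: 0.456
grip_force: 25.0
```

Run:
```python
from h import *
from bench import ctrl
P=w(RED,[(40,0,0)])[0];go(ctrl.get_state(),(P[0],P[1],.2),RED[2])
```

```text
pos [ 0.4602 -0.0489  0.2126] tilt [-0.0022 -0.0004 -1.    ] xdir deg 9.66966333201666 -> turn 2.43412140083813 shift [2.5827 4.1561 0.2042] width 39.70011348456653 F [ 0.5213  0.2817 -3.036 ] t 18.25
```

Run:
```python
from h import *
def ray(u,v,z):
    c=C["top"];T=c["cam_to_world"];d=T[:3,:3]@np.linalg.inv(c["K"])@[u,v,1];return T[:3,3]+d*(z-T[2,3])/d[2]
c,s=np.cos(RED[2]),np.sin(RED[2]);Rt=np.array([[c,s],[-s,c]])
for n,u,v,z in(("spray cap",436,146,.13),("paint lid",386,165,.075),("tin rim",377,118,.12),("offcut",441,238,.03),("wrench",411,271,.005)):
    p=ray(u,v,z);print(n,p,"in red tray frame",Rt@(p[:2]-RED[:2]))
```

```text
spray cap [ 0.655  -0.2729  0.13  ] in red tray frame [0.1152 0.0618]
paint lid [ 0.6288 -0.1742  0.075 ] in red tray frame [0.0725 0.1546]
tin rim [ 0.72   -0.1491  0.12  ] in red tray frame [0.1581 0.1949]
offcut [ 0.4718 -0.3047  0.03  ] in red tray frame [-0.06   -0.0007]
wrench [ 0.398  -0.2394  0.005 ] in red tray frame [-0.1438  0.051 ]
```

>>> send_rows:
  steps:
    - {"tx": 0, "ty": 0, "tz": 0, "turn": 0.8, "grip": 0.3}
    - {"tx": 0, "ty": 0, "tz": 0, "turn": 0.8, "grip": 0.3}
    - {"tx": 0, "ty": 0, "tz": 0, "turn": 0.83, "grip": 0.3}
    - {"tx": 0.4, "ty": 0.7, "tz": 0, "turn": 0, "grip": 0.3}
    - {"tx": 0.4, "ty": 0.7, "tz": 0, "turn": 0, "grip": 0.3}
    - {"tx": 0.4, "ty": 0.7, "tz": 0, "turn": 0, "grip": 0.3}
    - {"tx": 0.4, "ty": 0.7, "tz": 0, "turn": 0, "grip": 0.3}
    - {"tx": 0.4, "ty": 0.7, "tz": 0, "turn": 0, "grip": 0.3}
    - {"tx": 0.4, "ty": 0.7, "tz": 0, "turn": 0, "grip": 0.3}
    - {"tx": 0, "ty": 0, "tz": 0, "turn": 0, "grip": 0.3}
    - {"tx": 0, "ty": 0, "tz": 0, "turn": 0, "grip": 0.3}
    - {"tx": 0, "ty": 0, "tz": 0, "turn": 0, "grip": 0.3}

```text
time: 19.75
position: [0.5603, -0.3193, 0.2129]
tool_rot: [-3.129, 0.263, 0.002]
ft_force: [1.1, -0.5, -2.2]
grip_width: 0.454
grip_force: 25.0
```

Run:
```python
from h import *
from bench import ctrl
import cv2
P=w(RED,[(34,-10,0)])[0];s=ctrl.get_state();go(s,(P[0],P[1],.035),RED[2])
im=ctrl.get_image("wrist");T=np.eye(4);T[:3,:3]=R.from_rotvec(s["tool_rot"]).as_matrix();T[:3,3]=s["position"]
C["w"]={"K":im["K"],"cam_to_world":T@im["T_tool_cam"]}
a=im["pixels"][:,:,::-1].copy()
for q in proj("w",w(RED,[(85,65,40),(85,-65,40),(-85,-65,40),(-85,65,40),(34,-10,4)])):cv2.drawMarker(a,tuple(int(round(v)) for v in q),(0,255,0),0,14,2)
cv2.imwrite("pics/w4.png",a)
```

```text
pos [ 0.5603 -0.3193  0.2129] tilt [-0.0014  0.0013 -1.    ] xdir deg -9.619281812698986 -> turn 0.023003257748674656 shift [0.0751 0.1685 2.9642] width 39.47082541270521 F [ 1.0523 -0.4595 -2.2184] t 19.75
```

View pics/w4.png

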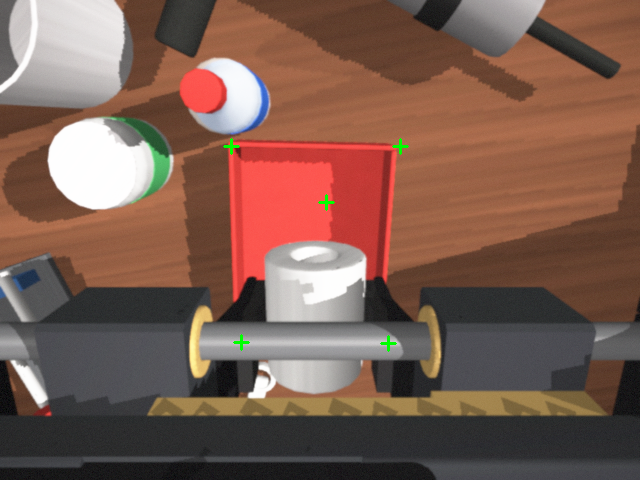

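The tray's far corners at (232,146) and (396,148) match the predicted marks to about 4 px, and the spray bottle at (225,95) is clear of the descent. Next I set the sleeve down.

>>> send_rows:
  steps:
    - {"tx": 0.075, "ty": 0.12, "tz": 0.5, "turn": 0, "grip": 0.3}
    - {"tx": 0, "ty": 0, "tz": 0.6, "turn": 0, "grip": 0.3}
    - {"tx": 0, "ty": 0, "tz": 0.6, "turn": 0, "grip": 0.3}
    - {"tx": 0, "ty": 0, "tz": 0.6, "turn": 0, "grip": 0.3}
    - {"tx": 0, "ty": 0, "tz": 0.4, "turn": 0, "grip": 0.3}
    - {"tx": 0, "ty": 0, "tz": 0.2, "turn": 0, "grip": 0.3}
    - {"tx": 0, "ty": 0, "tz": 0, "turn": 0, "grip": 0.3}
    - {"tx": 0, "ty": 0, "tz": 0, "turn": 0, "grip": 0.3}
    - {"tx": 0, "ty": 0, "tz": 0, "turn": 0, "grip": 0.3}

```text
time: 20.92
position: [0.5646, -0.3296, 0.0412]
tool_rot: [3.129, -0.267, 0.003]
ft_force: [0.4, 0.4, -2.9]
grip_width: 0.457
grip_force: 25.0
```

>>> send_rows:
  steps:
    - {"tx": 0, "ty": 0, "tz": 0.04, "turn": 0, "grip": 0.3}
    - {"tx": 0, "ty": 0, "tz": 0.04, "turn": 0, "grip": 0.3}
    - {"tx": 0, "ty": 0, "tz": 0, "turn": 0, "grip": 0.3}
    - {"tx": 0, "ty": 0, "tz": 0, "turn": 0, "grip": 0.3}

```text
time: 21.42
position: [0.5637, -0.3291, 0.0349]
tool_rot: [3.13, -0.267, -0.0]
ft_force: [-0.8, 0.0, -2.0]
grip_width: 0.453
grip_force: 25.0
```

>>> send_rows:
  steps:
    - {"tx": 0, "ty": 0, "tz": 0.025, "turn": 0, "grip": 0.3}
    - {"tx": 0, "ty": 0, "tz": 0, "turn": 0, "grip": 0.3}
    - {"tx": 0, "ty": 0, "tz": 0, "turn": 0, "grip": 0.3}

```text
time: 21.8
position: [0.5638, -0.3291, 0.0334]
tool_rot: [3.13, -0.267, -0.0]
ft_force: [0.2, -0.4, -1.5]
grip_width: 0.456
grip_force: 25.0
```

Contact is expected near 0.027, so I continue in small steps.

>>> send_rows:
  steps:
    - {"tx": 0, "ty": 0, "tz": 0.03, "turn": 0, "grip": 0.3}
    - {"tx": 0, "ty": 0, "tz": 0.03, "turn": 0, "grip": 0.3}
    - {"tx": 0, "ty": 0, "tz": 0, "turn": 0, "grip": 0.3}
    - {"tx": 0, "ty": 0, "tz": 0, "turn": 0, "grip": 0.3}

```text
time: 22.3
position: [0.5638, -0.3291, 0.0298]
tool_rot: [3.13, -0.267, -0.0]
ft_force: [0.3, 0.4, -2.1]
grip_width: 0.454
grip_force: 25.0
```

>>> send_rows:
  steps:
    - {"tx": 0, "ty": 0, "tz": 0.025, "turn": 0, "grip": 0.3}
    - {"tx": 0, "ty": 0, "tz": 0, "turn": 0, "grip": 0.3}
    - {"tx": 0, "ty": 0, "tz": 0, "turn": 0, "grip": 0.3}

```text
time: 22.68
position: [0.5637, -0.3291, 0.0284]
tool_rot: [3.13, -0.267, 0.0]
ft_force: [0.8, -0.0, -2.2]
grip_width: 0.454
grip_force: 25.0
```

>>> send_rows:
  steps:
    - {"tx": 0, "ty": 0, "tz": 0.02, "turn": 0, "grip": 0.3}
    - {"tx": 0, "ty": 0, "tz": 0, "turn": 0, "grip": 0.3}
    - {"tx": 0, "ty": 0, "tz": 0, "turn": 0, "grip": 0.3}

```text
time: 23.05
position: [0.5639, -0.3292, 0.0276]
tool_rot: [3.13, -0.267, 0.001]
ft_force: [-1.5, 0.3, 1.0]
grip_width: 0.458
grip_force: 25.0
```

>>> send_rows:
  steps:
    - {"tx": 0, "ty": 0, "tz": 0.015, "turn": 0, "grip": 0.3}
    - {"tx": 0, "ty": 0, "tz": 0, "turn": 0, "grip": 0.3}
    - {"tx": 0, "ty": 0, "tz": 0, "turn": 0, "grip": 0.3}

```text
time: 23.42
position: [0.564, -0.3292, 0.0275]
tool_rot: [3.13, -0.267, 0.001]
ft_force: [-3.2, 1.5, 7.0]
grip_width: 0.459
grip_force: 25.0
```

>>> send_rows:
  steps:
    - {"tx": 0, "ty": 0, "tz": -0.01, "turn": 0, "grip": 0.3}
    - {"tx": 0, "ty": 0, "tz": 0, "turn": 0, "grip": 0.48}
    - {"tx": 0, "ty": 0, "tz": 0, "turn": 0, "grip": 0.55}
    - {"tx": 0, "ty": 0, "tz": 0, "turn": 0, "grip": 0.65}
    - {"tx": 0, "ty": 0, "tz": 0, "turn": 0, "grip": 0.65}
    - {"tx": 0, "ty": 0, "tz": 0, "turn": 0, "grip": 0.65}

```text
time: 24.18
position: [0.5638, -0.3291, 0.0267]
tool_rot: [3.13, -0.267, -0.0]
ft_force: [0.1, 0.2, 0.3]
grip_width: 0.646
grip_force: 0.0
```

>>> send_rows:
  steps:
    - {"tx": 0, "ty": 0, "tz": -0.3, "turn": 0, "grip": 0.65}
    - {"tx": 0, "ty": 0, "tz": -0.5, "turn": 0, "grip": 0.65}
    - {"tx": 0, "ty": 0, "tz": -0.8, "turn": 0, "grip": 0.65}
    - {"tx": 0, "ty": 0, "tz": -0.8, "turn": 0, "grip": 0.65}
    - {"tx": 0, "ty": 0, "tz": -0.8, "turn": 0, "grip": 0.65}
    - {"tx": 0, "ty": 0, "tz": 0, "turn": 0, "grip": 0.65}
    - {"tx": 0, "ty": 0, "tz": 0, "turn": 0, "grip": 0.65}

```text
time: 25.05
position: [0.5636, -0.329, 0.2195]
tool_rot: [3.13, -0.267, 0.001]
ft_force: [-0.1, -0.5, -0.5]
grip_width: 0.651
grip_force: 0.0
```

Run:
```python
from h import *
from bench import ctrl
import cv2
s=ctrl.get_state();im=ctrl.get_image("wrist");T=np.eye(4);T[:3,:3]=R.from_rotvec(s["tool_rot"]).as_matrix();T[:3,3]=s["position"]
C["w"]={"K":im["K"],"cam_to_world":T@im["T_tool_cam"]}
a=im["pixels"].astype(int);m=((a.max(2)-a.min(2)<40)&(a.max(2)>110)).astype(np.uint8)
n,l,st,c=cv2.connectedComponentsWithStats(m)
print([(st[i].tolist(),c[i].round().tolist()) for i in range(1,n) if st[i,4]>300])
print("expected centre",proj("w",w(RED,[(34,-7,24),(59,-27,24),(9,13,24)])),s["position"],s["grip_force"],s["time"])
t=ctrl.get_image("top")["pixels"];t0=C["top"]["pixels"]
d=(np.abs(t.astype(int)-t0).max(2)>60).astype(np.uint8)
n,l,st,c=cv2.connectedComponentsWithStats(cv2.morphologyEx(d,cv2.MORPH_OPEN,np.ones((3,3),np.uint8)))
print("changed:",[st[i].tolist() for i in range(1,n) if st[i,4]>15])
```

```text
[([0, 0, 119, 116, 12253], [59.0, 58.0]), ([438, 0, 92, 63, 3309], [483.0, 21.0]), ([181, 68, 68, 74, 2814], [220.0, 105.0]), ([41, 125, 105, 91, 7290], [92.0, 170.0]), ([292, 180, 47, 65, 2869], [315.0, 212.0]), ([0, 259, 50, 53, 787], [20.0, 280.0]), ([277, 283, 48, 27, 1169], [300.0, 296.0]), ([158, 324, 288, 36, 9147], [299.0, 343.0]), ([236, 363, 33, 35, 841], [252.0, 380.0])]
expected centre [[312.537  211.0031]
 [336.1877 182.0642]
 [289.7788 238.8499]] [ 0.5636 -0.329   0.2195] 0.0 25.05
changed: [[531, 51, 39, 72, 1282], [569, 50, 14, 15, 126], [476, 67, 163, 413, 20750], [623, 73, 4, 11, 38], [579, 101, 6, 4, 18], [235, 114, 21, 27, 460], [549, 123, 6, 4, 22], [481, 125, 19, 18, 222], [440, 130, 117, 100, 5114], [485, 180, 4, 5, 18], [441, 187, 21, 26, 448], [318, 207, 7, 5, 31], [142, 211, 46, 60, 1402], [201, 215, 9, 28, 112], [118, 238, 9, 3, 27], [89, 243, 19, 5, 64], [115, 259, 19, 13, 118], [106, 262, 8, 9, 43], [93, 277, 5, 5, 23], [107, 276, 8, 5, 29], [117, 276, 7, 5, 25], [125, 278, 5, 4, 18], [95, 284, 26, 10, 145], [80, 288, 8, 3, 24], [617, 304, 23, 64, 715], [611, 314, 4, 14, 50], [605, 318, 6, 35, 121], [625, 321, 6, 30, 118], [23, 322, 49, 23, 650], [46, 322, 5, 6, 23], [447, 323, 9, 5, 33], [593, 322, 11, 18, 120], [94, 327, 7, 16, 80], [612, 329, 6, 35, 129], [326, 337, 10, 3, 30], [193, 353, 64, 51, 1011], [7, 358, 10, 6, 46], [20, 359, 5, 4, 20], [44, 359, 6, 4, 19], [377, 361, 110, 119, 3979], [0, 366, 52, 21, 855], [53, 366, 8, 6, 35], [114, 370, 63, 62, 2131], [472, 383, 22, 6, 93], [2, 394, 7, 6, 29], [0, 394, 42, 28, 589], [0, 424, 15, 17, 157], [620, 433, 20, 31, 442], [97, 443, 14, 9, 65], [112, 443, 14, 4, 49], [297, 447, 23, 15, 219], [294, 462, 72, 18, 618]]
```

```bash
python3 -c "
from bench import ctrl
print(ctrl.close_job())"
```

```text
the job is handed in; nothing more can be done
None
```

The sleeve from the yellow peg stopped at the tip of the gauge pin (its bore is the tight 18 mm kind), so I set it down in the red tray and handed the job in at about 25 s of the 61 s allowed; the other sleeve is still on its plain peg.

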